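# Show the edge of a brass blank at the end of the inspection ledge

## Task

On the watchmaker's raised inspection ledge, first push the steel swing stop at the open end right round out of the way, so that it no longer stands across the end. Then push the long brass plate along the ledge, still lying flat and roughly square to it, until about a third of its length sticks out past that end and its edge can be inspected. Only push with the fingers: do not pick the plate up or let it fall, leave the other things where they are, and finish with the hand clear.

Things in the scene. Friction and masses are not known exactly. Their poses are not given: they have to be found in the camera images.
- ledge: Fixed dark wooden block with aluminium top, 160 mm deep (x), 260 mm long (y), 45 mm high, on a 2 mm black mat; it may stand turned. Origin: centre of its underside; z up; +y along the ledge to the open end (with the swing stop), +x to its rear. A steel fence along the rear stands 8 mm above the top, inner face at x = +66 mm, 8 mm thick.
- ledge_lip (a point): Middle of the upper edge of the ledge's open end, on the top surface: (0, 130, 45) mm in the ledge's frame, same axes as the ledge.
- stop (a joint): Angle of the swing stop, rad. 0: it stands straight across the open end (pointing from its hinge to the ledge's -x); grows as the free end swings outwards, away from the ledge; 1.57: it points along the ledge's +y; limit 1.75. Starts at 0 to 0.25. Vertical axis, friction about 0.05 N m (about 1 N at the free end); it stays where it is left.
- stop_hinge (a point): On the stop's vertical hinge axis, level with the ledge's top: (84, 138, 45) mm in the ledge's frame. The stop is a steel blade 6 mm thick (3 mm either side of the line from hinge to free end), 80 mm long from the axis, from 1 to 21 mm above the ledge's top. Under the hinge is a dark bracket 18 x 20 mm, lower than the top.
- stop_end (a point): Top of the round post (12 mm diameter) at the stop's free end, 80 mm from the hinge axis; the post reaches from 1 to 33 mm above the level of the ledge's top.
- plate: The long brass plate (blank) to be pushed: 60 mm wide (x), 100 mm long (y), 6 mm thick, about 0.3 kg, lying loose on the ledge near the fence. Origin: centre of its underside; +y points to the open end. It starts 45 to 100 mm short of the end, turned up to 0.12 rad from the ledge's line.
- plate_lead (a point): Middle of the plate's leading short edge (towards the open end), at its underside: (0, 50, 0) mm in the plate's frame.
- plate_rear (a point): Middle of the plate's trailing short edge, at its underside: (0, -50, 0) mm in the plate's frame.
- weight: Bystander: small steel knobbed weight, 24 mm diameter, 38 mm tall, standing on the front part of the ledge. Origin: centre of its underside.
- pot: Bystander: small clear pot with black cap, 26 mm diameter, 30 mm tall, standing on the front part of the ledge. Origin: centre of its underside.
- square_blank: Bystander: small square brass blank, 45 x 45 x 6 mm, lying on the mat in front of the ledge. Origin: centre of its underside.
- holder: Bystander: steel movement holder with a round copper-coloured movement in it, 30 x 60 mm with a 14 mm black screw end at +y, 26 mm tall, on the mat behind the ledge. Origin: centre of its underside.
- loupe: Bystander: grey metal eye loupe, 34 mm diameter, 30 mm tall, on the mat in front of the ledge. Origin: centre of its underside.
- driver_a: Bystander: small steel screwdriver with a green end, 119 mm long, 14 mm thick, lying on the mat at the robot's left, tip to its +x. Origin: under its middle.
- driver_b: Bystander: small steel screwdriver with a blue end, 119 mm long, 14 mm thick, lying on the mat at the robot's left, tip to its +x. Origin: under its middle.
There are look-alikes about, which are no part of the job. What is shaped like the plate but blue, green or purple is not meant.

How it is judged (in metres and radians):
On the way, in this order (a step that is already met when the one before it is completed fails the run):
1. the swing stop has been swung aside (joint above 1.3 rad) (value of joint stop above 1.3 rad), for 0.1 s.
2. the plate overhangs the open end by about a third of its length (23 to 43 mm), flat (y of plate_lead in the frame of ledge_lip between 0.023 and 0.043 m and angle between plate's own z axis and vertical below 0.06 rad and z of plate in the frame of ledge_lip between -0.004 and 0.004 m), for 0.2 s.
At the end, for the whole second after the job is handed in: The plate lies at rest flat on the ledge, its leading edge 23 to 43 mm past the open end, within 0.15 rad of the ledge's line; the swing stop is still aside (joint above 1.3 rad) (all of step 2 and angle between the y axis of plate and the y axis of ledge, either way round below 0.15 rad and value of joint stop above 1.3 rad and linear speed of plate below 0.01 m/s and velocity of joint stop below 0.05 rad/s); the robot touches nothing.
It fails at once if the plate is lifted more than 8 mm off the ledge, or tipped by more than 0.25 rad (z of plate in the frame of ledge_lip above 0.008 m or angle between plate's own z axis and vertical above 0.25 rad).
It fails at once if the plate falls off the ledge (z of plate in the frame of ledge_lip below -0.015 m).
It fails at once if another thing is moved by more than 15 mm or tipped over (distance of any of weight, pot, square_blank, holder, loupe, driver_a, driver_b from where it was at the start of the episode above 0.015 m or angle between any of weight, pot, square_blank, holder, loupe, driver_a, driver_b's own z axis and vertical above 0.5 rad).
It also fails if it takes over 51 s, if anything falls off the work surface, if the arm or the gripper's body presses on something with over 40 N, if the wrist force passes 120 N, or if a joint passes its speed limit or range.

## Robot

A 6-joint arm with a two-finger parallel gripper is mounted at the origin on the work surface. World frame = base frame: x ahead of the robot, y to its left, z up, the work surface at z = 0. Lengths are in mm, angles in rad, forces in N, time in s.
With the tool pointing down it reaches from about 250 to 850 mm from the base axis. Payload 12.5 kg.
Tool frame: the origin (TCP) lies between the finger pads; the fingertips stand 11 mm ahead of it and the grasp point (between the pads) lies 8 mm behind it; z points along the fingers, y is the line along which they close (so a half turn about z gives the same grasp; the last joint's range is limited). The gripper opens to 93 mm and grips with 3 to 60 N. Pads are 15 mm wide; open, the fingers measure 128 mm over their backs; the gripper's body (75 mm by 188 mm) begins 65 mm behind the grasp point.
Start: joints at [-1.188, 0.351, 1.652, -0, 1.139, -0.085], TCP at [248.024, -490.886, 229.633] pointing down, gripper open.
Joint ranges: [-2.75, 2.75], [-0.79, 2.1], [0.01, 2.65], [-1.57, 4.71], [0.07, 3.14], [-2.87, 2.87]. Speed limits (rad/s): [2.22, 2.22, 2.79, 3.14, 3.14, 3.14].

## Interface

Orientations are given as a rotation vector (axis times angle).
In Python, from bench import arm gives the robot as it stands.
- The arm moves only by the tool jog_arm, never from a script. Its argument "motion" is a list that holds one entry, the list of rows, each a list of 5 numbers: the opening, from -1 (shut) to 1 (fully open), then the shift along the tool's x, y, z in cm, then the turn about the tool's z in degrees. In form: [[[claw, x, y, z, roll], ...]]. A call has 1 to 10 rows; each row shifts and turns the commanded pose from where the row before left it, along the tool's axes as they then stand; what a row does not reach is not made up. A row lasts 1/12 s, in which the tool goes at most 41.7 mm and 7.16 degrees, less where a joint would pass 70% of its speed; a pose out of reach is approached as far as the arm can. A call with a gripper value outside its range is refused whole. The fingers move at their own pace and stop on an object; "grip_force" is the grip in N (left out, the last holds). Time passes only in rows, so rows that do not move let the fingers close. It gives the time, the measured TCP pose, the force, the opening and the grip force at its end, in the units of the state.
- arm.get_state(): the state, without advancing time (a new reading comes with each control period).
- arm.snapshot(name): name is "side" or "top"; returns the picture (384x512x3 uint8, red, green, blue); there is no depth.
- arm.camera_info(name): a dict with "camera_matrix" (3x3 intrinsics, pixels), "cam_to_world" (4x4, takes a point from camera to world coordinates). Camera axes: x right, y down, z forward; pixel columns grow to the right and rows downward; lengths in mm; the calibration is good to about 2 mm. A picture is of the moment at which its call begins. camera_info takes no time and is no camera call.
- arm.hand_in(): hands the job in; it is judged then, once.
The state is a dict: "time_s": time; "joint_pos": joint angles; "joint_vel": joint speeds; "joint_efforts": joint torques, N m; "eef_pos": TCP position; "tool_rot": TCP orientation; "force": force on the tool from outside, world axes, zero at the start; "torque": the same for the moment, N m; "opening": finger opening in mm; "grasp_force": force on a finger pad.
Only numpy, scipy, OpenCV 4.12 (cv2) and the standard library are available. Lean on these libraries where they do the work, as an engineer would, in place of code of your own. Each camera call takes 0.05 s, during which the arm holds its last target. There are 200 camera calls.

## Working session

There is one attempt and no reset: what is moved stays moved. The work goes in short steps, Python scripts to look and compute and a tool call to move; the robot and the scene stay as the last step left them, time stands still between calls to the robot, and variables do not carry over. Pictures are saved under pics/ and viewed, at most 10 in all, crops included, and the job is handed in when it is done.

Besides the shell and the picture viewer there is one more tool, called after "Request:" as name([rows], argument=value, ...), one row to a line, values as JSON. jog_arm: Moves the arm, as the interface text tells. Its arguments: {"type":"object","properties":{"motion":{"type":"array"},"grip_force":{"type":"number"}},"required":["motion"]}

```bash
mkdir -p pics
python3 - <<'E'
from bench import arm
import cv2
for n in("top","side"):
    im=arm.snapshot(n); cv2.imwrite(f"pics/{n}0.png",cv2.resize(im[:,:,::-1],(800,600),interpolation=cv2.INTER_CUBIC)); cv2.imwrite(f"pics/raw_{n}.png",im[:,:,::-1])
    c=arm.camera_info(n); print(n,c)
s=arm.get_state();print(s)
E
```

```text
top {'camera_matrix': array([[367.58566216,   0.        , 255.99299532],
       [  0.        , 367.58566216, 199.27014327],
       [  0.        ,   0.        ,   1.        ]]), 'cam_to_world': array([[ 3.47883472e-03, -9.95772389e-01,  9.17891442e-02,
         4.59435761e+02],
       [-9.99895112e-01, -4.75430699e-03, -1.36806788e-02,
         1.47048159e+01],
       [ 1.40592360e-02, -9.17319238e-02, -9.95684484e-01,
         9.33515096e+02],
       [ 0.00000000e+00,  0.00000000e+00,  0.00000000e+00,
         1.00000000e+00]])}
side {'camera_matrix': array([[356.27164431,   0.        , 254.1919709 ],
       [  0.        , 356.27164431, 190.25649666],
       [  0.        ,   0.        ,   1.        ]]), 'cam_to_world': array([[-8.38166228e-01, -4.13025595e-01,  3.56212341e-01,
         2.42011388e+02],
       [-5.45302011e-01,  6.21300471e-01, -5.62700135e-01,
         5.14705692e+02],
       [ 1.10946631e-02, -6.65879555e-01, -7.45976760e-01,
         7.17475246e+02],
       [ 0.00000000e+00,  0.00000000e+00,  0.00000000e+00,
         1.00000000e+00]])}
{'time_s': 0.1, 'joint_pos': array([-1.18757103e+00,  3.51155329e-01,  1.65233853e+00, -2.05095095e-06,
        1.13910032e+00, -8.46293179e-02]), 'joint_vel': array([-0.00023737, -0.00288338, -0.00081154, -0.00056387,  0.00109932,
       -0.00040307]), 'joint_efforts': array([ 7.20529570e-04, -4.98025990e+01, -2.85704076e+01,  7.00352783e-02,
        2.39025982e-02, -2.57110787e-05]), 'eef_pos': array([ 247.93446522, -490.62292399,  229.17825632]), 'tool_rot': array([-3.05506336e+00, -7.27991854e-01,  2.36822696e-04]), 'force': array([-0.13094222,  0.42249814,  0.16432235]), 'torque': array([ 0.00373316, -0.00703361,  0.00683764]), 'grasp_force': 0.0, 'opening': 92.95179049833766}
```

View pics/top0.png

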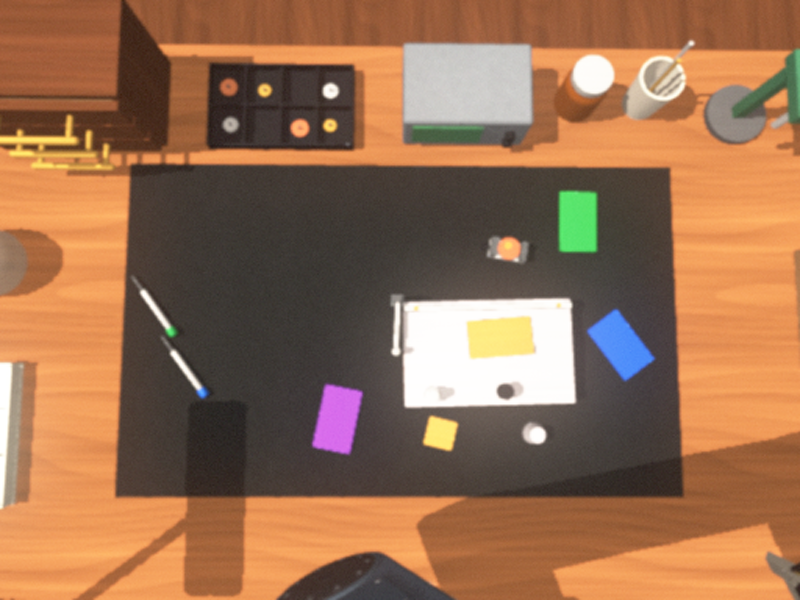

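View pics/side0.png

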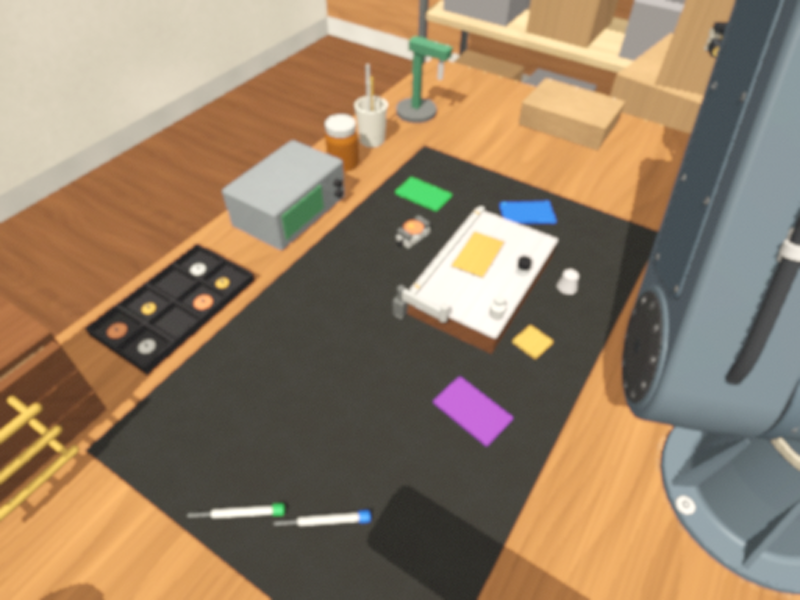

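The top view shows these candidates:
- Brass plate on the ledge at (500,337).
- Look-alikes: blue (620,344), green (578,222), purple (337,418), and the small square brass blank (440,433).

I choose the plate at (500,337). It is brass, oblong and lies by the fence. The stop runs from its hinge at (397,300) to its post at (396,352). The weight is near (437,393) and the pot near (507,390).

```bash
cat > h.py <<'E'
import numpy as np,cv2
from bench import arm
def ray(n,u,v,z):
    c=arm.camera_info(n);K=c["camera_matrix"];T=c["cam_to_world"]
    d=T[:3,:3]@np.linalg.solve(K,[u,v,1.]);o=T[:3,3]
    return (o+d*(z-o[2])/d[2])[:2]
def rect(mask,n,z,box):
    m=np.zeros_like(mask);x0,y0,x1,y1=box;m[y0:y1,x0:x1]=mask[y0:y1,x0:x1]
    cs,_=cv2.findContours(m,cv2.RETR_EXTERNAL,cv2.CHAIN_APPROX_NONE)
    c=max(cs,key=cv2.contourArea)[:,0]
    W=np.array([ray(n,u,v,z) for u,v in c]).astype(np.float32)
    return cv2.minAreaRect(W)
def plate(im,n="top",box=(240,180,380,250)):
    h=cv2.cvtColor(im,cv2.COLOR_RGB2HSV)
    return rect(cv2.inRange(h,(15,110,120),(32,255,255)),n,53,box)
E
python3 - <<'E'
from h import *
im=cv2.imread("pics/raw_top.png")[:,:,::-1].copy()
r=plate(im);print("plate",r)
h=cv2.cvtColor(im,cv2.COLOR_RGB2HSV)
m=cv2.inRange(h,(0,0,150),(179,255,255))
r=rect(m,"top",47,(259,185,375,265));print("ledge",r,cv2.boxPoints(r))
for nm,u,v,z in(("hinge",397,300,68),("post",396,352,80),("weight",437,393,60),("pot",507,391,77),("blank",440,433,8),("loupe",535,434,30)):
    print(nm,ray("top",u/1.5625,v/1.5625,z))
s=cv2.imread("pics/raw_side.png")[:,:,::-1].copy()
print("side plate",plate(s,"side",(280,140,325,185)))
for nm,u,v,z in(("hinge",402,293,68),("post",447,308,80),("weight",498,302,85),("pot",525,258,77)):
    print("side",nm,ray("side",u/1.5625,v/1.5625,z))
a=cv2.resize(im[180:270,240:380,::-1],None,fx=5.6,fy=5.6,interpolation=cv2.INTER_CUBIC)
cv2.imwrite("pics/crop0.png",a)
E
```

```text
plate ((502.60540771484375, -151.01345825195312), (53.94325637817383, 94.85277557373047), 4.657920837402344)
ledge ((479.3031921386719, -134.203369140625), (164.8838348388672, 262.3470458984375), 1.487937331199646) [[ 393.48294     -5.2148085]
 [ 400.2952    -267.47336  ]
 [ 565.1234    -263.19193  ]
 [ 558.31116     -0.9333801]]
hinge [556.4987242    7.40501037]
post [477.57908424   8.68201277]
weight [416.50694209 -53.58481511]
pot [ 420.57123938 -156.15470014]
blank [350.96193925 -62.26803092]
loupe [ 352.27961016 -208.26847904]
side plate ((499.3794250488281, -149.36203002929688), (53.753257751464844, 93.90535736083984), 4.908328533172607)
side hinge [550.73657043  13.02374801]
side post [471.85858237  10.37112423]
side weight [411.51523476 -38.94363233]
side pot [ 419.39995628 -158.23317471]
```

View pics/crop0.png

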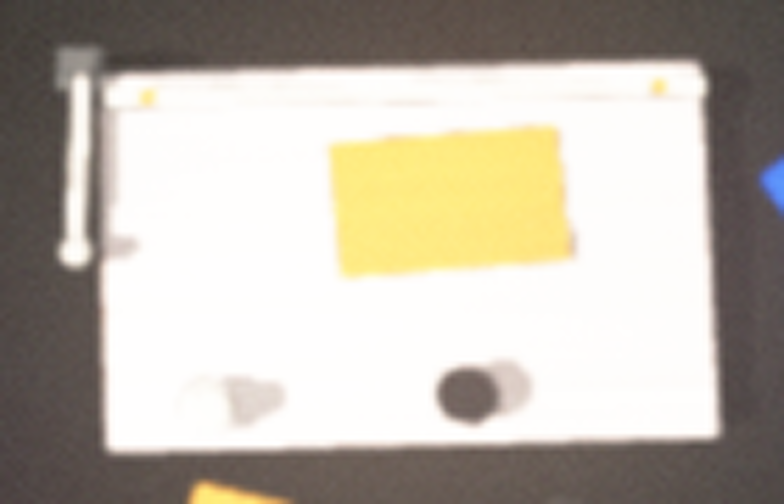

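The close crop confirms the choice: oblong brass plate by the fence, stop at about 0.04 rad across the left end, weight at crop (205,400) and pot at (467,395). First I turn the tool square to the ledge and shut the fingers.

Request:
jog_arm([
  [[-1,0,0,0,-7.1],[-1,0,0,0,-7.1],[-1,0,0,0,-7.1],[-1,0,0,0,-7.1],[-1,0,0,0,-7.1],[-1,0,0,0,-7.1],[-1,0,0,0,-7.1],[-1,0,0,0,-7.1],[-1,0,0,0,-7.1],[-1,0,0,0,-0.8]],
], grip_force=10)

```text
time_s: 0.93
eef_pos: [247.9, -490.7, 229.3]
tool_rot: [-2.185, -2.256, -0.0]
force: [0.8, 0.3, 0.3]
opening: 31.2
grasp_force: 0.0
```

Request:
jog_arm([
  [[-1,2.5,1.5,0,0],[-1,2.5,1.5,0,0],[-1,2.5,1.5,0,0],[-1,2.5,1.5,0,0],[-1,2.5,1.5,0,0],[-1,2.5,1.5,0,0],[-1,2.5,1.5,0,0],[-1,2.5,1.5,0,0],[-1,2.5,1.5,0,0],[-1,2.5,1.5,0,0]],
])

```text
time_s: 1.77
eef_pos: [391.8, -235.7, 229.6]
tool_rot: [-2.197, -2.246, -0.0]
force: [0.1, -1.0, -0.4]
opening: 0.9
grasp_force: 0.0
```

Request:
jog_arm([
  [[-1,2.5,1.4,0,0],[-1,2.5,1.4,0,0],[-1,2.5,1.4,0,0],[-1,2.5,1.4,0,0],[-1,2.5,1.4,0,0],[-1,2.5,1.4,0,0],[-1,2.5,1.4,0,0],[-1,2.5,1.4,0,0],[-1,1.8,1.2,0,0],[-1,0,0,0,0]],
])

```text
time_s: 2.6
eef_pos: [510.9, -13.2, 229.4]
tool_rot: [-2.193, -2.249, -0.001]
force: [0.2, -0.5, -0.1]
opening: 0.3
grasp_force: 0.0
```

Request:
jog_arm([
  [[-1,-0.2,0,2.5,0],[-1,0,0,2.5,0],[-1,0,0,2.5,0],[-1,0,0,2.5,0],[-1,0,0,2.5,0],[-1,0,0,2,0],[-1,0,0,1.2,0],[-1,0,0,0.6,0],[-1,0,0,0,0],[-1,0,0,0,0]],
])

```text
time_s: 3.43
eef_pos: [509.8, -18.1, 67.0]
tool_rot: [2.194, 2.249, 0.0]
force: [-0.4, -0.7, 0.6]
opening: 0.5
grasp_force: 0.0
```

Request:
jog_arm([
  [[-1,0.6,0,0,0],[-1,0.6,0,0,0],[-1,0.5,0,0,0],[-1,0.5,-0.1,0,0],[-1,0.5,-0.1,0,0],[-1,0.6,0.1,0,0],[-1,0.6,0.1,0,0],[-1,0.5,0.1,0,0],[-1,0,0,0,0],[-1,0,0,0,0]],
])

```text
time_s: 4.27
eef_pos: [509.5, 26.6, 66.5]
tool_rot: [-2.191, -2.251, 0.0]
force: [0.7, -0.6, 0.2]
opening: 0.2
grasp_force: 0.0
```

Request:
jog_arm([
  [[-1,0.6,0.3,0,0],[-1,0.6,0.4,0,0],[-1,0.5,0.4,0,0],[-1,0.4,0.5,0,0],[-1,0.3,0.5,0,0],[-1,0.3,0.5,0,0],[-1,0.2,0.5,0,0],[-1,0,0,0,0],[-1,0,0,0,0],[-1,0,0,0,0]],
])

```text
time_s: 5.1
eef_pos: [539.8, 55.9, 66.6]
tool_rot: [2.192, 2.25, 0.0]
force: [-0.9, 0.2, 0.3]
opening: 0.5
grasp_force: 0.0
```

Run:
```python
from h import *
im=arm.snapshot("top");cv2.imwrite("pics/crop1.png",cv2.resize(im[140:270,190:380,::-1],None,fx=4.2,fy=4.2,interpolation=cv2.INTER_CUBIC))
```

```text
(no output)
```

View pics/crop1.png

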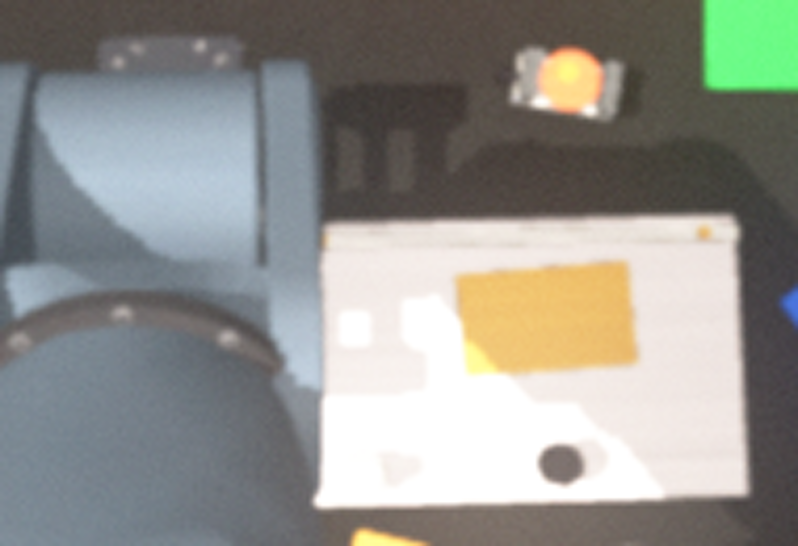

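The crop shows the arm hiding the stop; the plate at crop (547,316), the weight and the pot have not moved. I back off, rise and travel to behind the plate.

Request:
jog_arm([
  [[-1,0,-0.5,0,0],[-1,0,-1,0,0],[-1,0,0,-2,0],[-1,0,0,-2.5,0],[-1,0,0,-2.5,0],[-1,0,0,-2,0],[-0.46,-2,0,0,0],[-0.46,-2.5,0,0,0],[-0.46,-2.5,0,0,0],[-0.46,-2.5,0,0,0]],
])

```text
time_s: 5.98
eef_pos: [526.8, -40.4, 156.8]
tool_rot: [2.192, 2.251, 0.0]
force: [-0.3, -0.3, -0.2]
opening: 21.7
grasp_force: 0.0
```

Request:
jog_arm([
  [[-0.46,-2.5,-0.3,0,0],[-0.46,-2.5,-0.4,0,0],[-0.46,-2.5,-0.4,0,0],[-0.46,-2.5,-0.3,0,0],[-0.46,-2.5,0,0,0],[-0.46,-2.5,0,0,0],[-0.46,-2.5,0,0,0],[-0.46,-2,0,0,0],[-0.46,0,0,0,0],[-0.46,0,0,0,0]],
])

```text
time_s: 6.82
eef_pos: [517.8, -235.1, 156.4]
tool_rot: [-2.194, -2.248, -0.0]
force: [0.2, -0.1, 0.0]
opening: 24.9
grasp_force: 0.0
```

Run:
```python
from h import *
im=arm.snapshot("side");cv2.imwrite("pics/side2.png",cv2.resize(im[110:250,220:400,::-1],None,fx=4.2,fy=4.2,interpolation=cv2.INTER_CUBIC))
print(arm.get_state()["eef_pos"])
```

```text
[ 517.92044659 -234.32529377  156.47440182]
```

View pics/side2.png

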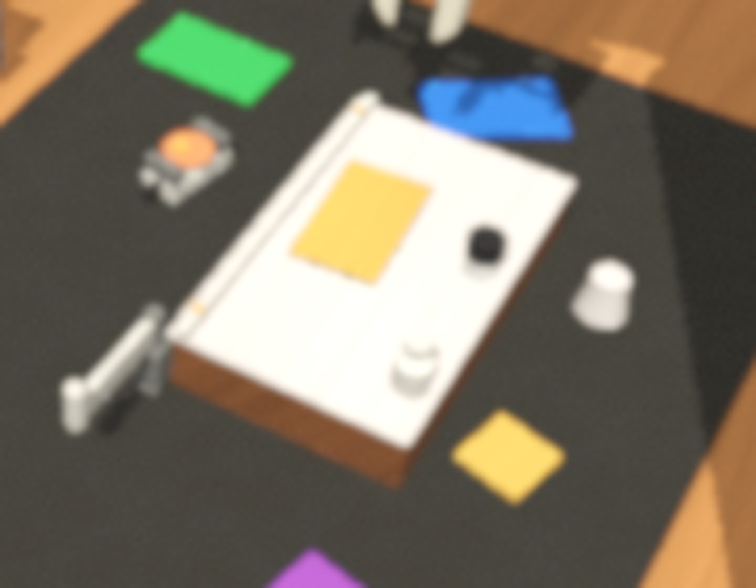

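The stop now points along the ledge, from crop (160,312) to its post at (75,390), and the plate and bystanders are untouched. Next I descend behind the plate.

Request:
jog_arm([
  [[-0.46,0,-0.6,0,0],[-0.46,0,-0.7,0,0],[-0.46,0,0,2,0],[-0.46,0,0,2,0],[-0.46,0,0,2,0],[-0.46,0,0,1.6,0],[-0.46,0,0,1.2,0],[-0.46,0,0,0.7,0],[-0.46,0,0,0,0],[-0.46,0,0,0,0]],
])

```text
time_s: 7.7
eef_pos: [505.5, -235.0, 62.0]
tool_rot: [2.192, 2.251, 0.0]
force: [0.2, 0.1, -0.2]
opening: 25.2
grasp_force: 0.0
```

Request:
jog_arm([
  [[-0.46,0.5,0,0.15,0],[-0.46,0.5,0,0,0],[-0.46,0.5,0,0,0],[-0.46,0.4,0,0,0],[-0.46,0.3,0,0,0],[-0.46,0.3,0,0,0],[-0.46,0.3,0,0,0],[-0.46,0.3,0,0,0],[-0.46,0.3,0,0,0],[-0.46,0.3,0,0,0]],
])

```text
time_s: 8.53
eef_pos: [504.5, -198.0, 60.2]
tool_rot: [2.192, 2.25, -0.0]
force: [-0.2, -1.4, 1.6]
opening: 25.4
grasp_force: 0.9
```

Request:
jog_arm([
  [[-0.46,0.4,0,0,0],[-0.46,0.4,0,0,0],[-0.46,0.4,0,0,0],[-0.46,0.4,0,0,0],[-0.46,0.4,0,0,0],[-0.46,0.4,0,0,0],[-0.46,0.4,0,0,0],[-0.46,0.4,0,0,0],[-0.46,0.4,0,0,0],[-0.46,0.4,0,0,0]],
])

```text
time_s: 9.37
eef_pos: [503.3, -157.7, 60.1]
tool_rot: [-2.192, -2.25, 0.0]
force: [-0.4, -1.5, 2.2]
opening: 24.9
grasp_force: 1.1
```

Run:
```python
from h import *
im=arm.snapshot("side");cv2.imwrite("pics/side3.png",cv2.resize(im[110:250,220:400,::-1],None,fx=4.2,fy=4.2,interpolation=cv2.INTER_CUBIC))
print(plate(im,"side",(255,130,325,205)));print(arm.get_state()["eef_pos"])
```

```text
((500.8644714355469, -98.29862976074219), (53.80487060546875, 96.03187561035156), 1.3520851135253906)
[ 503.22258674 -157.04316971   60.04966043]
```

View pics/side3.png

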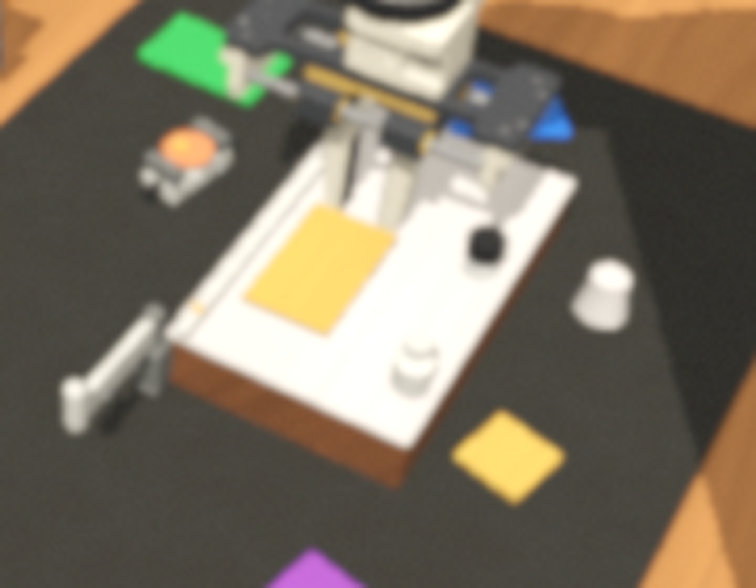

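The plate is now square to the ledge, with its leading edge from crop (247,297) to (328,333), and both fingers are on its rear edge. I push on 70 mm, then measure again.

Request:
jog_arm([
  [[-0.46,0.4,0,0,0],[-0.46,0.4,0,0,0],[-0.46,0.4,0,0,0],[-0.46,0.4,0,0,0],[-0.46,0.4,0,0,0],[-0.46,0.4,0,0,0],[-0.46,0.4,0,0,0],[-0.46,0.4,0,0,0],[-0.46,0.4,0,0,0],[-0.46,0.4,0,0,0]],
])

```text
time_s: 10.25
eef_pos: [502.2, -117.6, 60.1]
tool_rot: [-2.192, -2.25, 0.0]
force: [-0.8, -0.7, -0.8]
opening: 25.2
grasp_force: 0.5
```

Request:
jog_arm([
  [[-0.46,0.4,0,0,0],[-0.46,0.4,0,0,0],[-0.46,0.4,0,0,0],[-0.46,0.4,0,0,0],[-0.46,0.4,0,0,0],[-0.46,0.4,0,0,0],[-0.46,0.3,0,0,0],[-0.46,0.2,0,0,0],[-0.46,0.1,0,0,0],[-0.46,0,0,0,0]],
])

```text
time_s: 11.08
eef_pos: [501.6, -87.9, 60.1]
tool_rot: [-2.192, -2.25, -0.0]
force: [-0.0, -0.4, -0.5]
opening: 24.9
grasp_force: 0.0
```

Run:
```python
from h import *
im=arm.snapshot("side");cv2.imwrite("pics/side4.png",cv2.resize(im[160:240,225:335,::-1],None,fx=7,fy=7,interpolation=cv2.INTER_CUBIC))
print(plate(im,"side",(235,130,325,215)));print(arm.get_state()["eef_pos"])
```

```text
((498.6298522949219, -24.188720703125), (105.02816772460938, 67.88432312011719), 89.954345703125)
[501.54829015 -88.01277502  60.16182005]
```

View pics/side4.png

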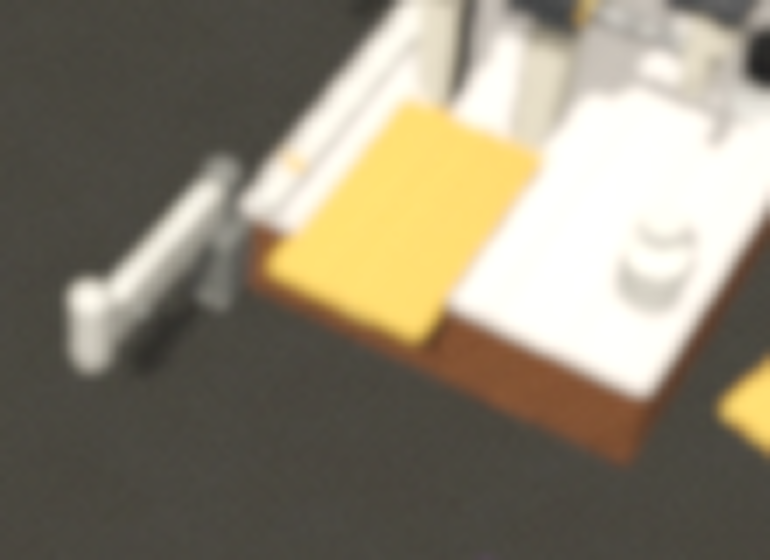

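The plate now sticks out past the end, with leading corners at crop (265,270) and (418,343). The lip's visible edge runs from (455,312) to (640,397). I compute the overhang from these.

Run:
```python
from h import *
R=lambda u,v,z:ray("side",225+(u+.5)/7-.5,160+(v+.5)/7-.5,z)
A,B=R(265,270,53),R(418,343,53); L=[R(455,312,47),R(640,397,47)]
y=np.array([-.026,.99966]); print(A,B,L,[p@y for p in(A,B,*L)])
r=[R(412,100,53),R(540,157,53)];print("rear",[p@y for p in r])
# top view lip
T=[ray("top",240+u/5.6,180+v/5.6,47) for u,v in((104,150),(106,300),(108,450))];print("top lip",[p@y for p in T])
im=arm.snapshot("top");h=cv2.cvtColor(im,cv2.COLOR_RGB2HSV)
m=cv2.inRange(h,(19,110,90),(32,255,255));m[:,:225]=0;m[:185]=0;m[240:]=0;m[:,350:]=0
p=np.argwhere(m)[:,::-1];W=np.array([ray("top",*q,53) for q in p]);print("top plate y",np.percentile(W@y,[0,1,50,99,100]),len(W))
```

```text
[528.34249989  24.0307643 ] [467.27568708  22.85637621] [array([465.44837919,  -0.77443619]), array([394.78752486,  -2.85441273])] [np.float64(10.285688839680708), np.float64(10.699437178524873), np.float64(-12.875830737756067), np.float64(-13.117917876762089)]
rear [np.float64(-90.55671902992295), np.float64(-89.84320926640149)]
top lip [np.float64(-17.369428577007454), np.float64(-16.73336919924144), np.float64(-16.105705154368803)]
top plate y [-47.20661047 -44.76680858 -13.44806162   9.10888789  11.33014701] 457
```

Overhang is about 23.5 mm by both measures, so 9–10 mm more is needed.

Request:
jog_arm([
  [[-0.46,0.2,0,0,0],[-0.46,0.2,0,0,0],[-0.46,0.2,0,0,0],[-0.46,0.2,0,0,0],[-0.46,0.1,0,0,0],[-0.46,0.05,0,0,0],[-0.46,0,0,0,0],[-0.46,0,0,0,0],[-0.46,0,0,0,0],[-0.46,0,0,0,0]],
])

```text
time_s: 12.02
eef_pos: [501.3, -78.5, 60.1]
tool_rot: [-2.192, -2.25, -0.0]
force: [-0.4, 0.6, -0.4]
opening: 25.2
grasp_force: 0.0
```

Request:
jog_arm([
  [[-0.46,-0.5,0,0,0],[-0.46,-1,0,0,0],[-0.46,-1,0,0,0],[-0.46,0,0,-2,0],[-0.46,0,0,-2.5,0],[-0.46,0,0,-2.5,0],[-0.46,0,0,-2.5,0],[-0.46,-2,0,0,0],[-0.46,-2.5,0,0,0],[-0.46,-2.5,0,0,0]],
])

```text
time_s: 12.85
eef_pos: [503.8, -175.3, 155.8]
tool_rot: [2.191, 2.25, 0.001]
force: [0.0, -0.4, -0.4]
opening: 25.0
grasp_force: 0.0
```

Request:
jog_arm([
  [[-0.46,-2.5,0,0,0],[-0.46,-2.5,0,0,0],[-0.46,-2.5,0,0,0],[-0.46,-2.5,0,0,0],[-0.46,-2.5,0,0,0],[-0.46,-2.5,0,0,0],[-0.46,-2.5,0,0,0],[-0.46,0,0,0,0],[-0.46,0,0,0,0],[-0.46,0,0,0,0]],
])

```text
time_s: 13.68
eef_pos: [507.9, -348.5, 154.9]
tool_rot: [-2.192, -2.249, -0.0]
force: [-0.4, 0.8, -0.5]
opening: 24.6
grasp_force: 0.0
```

Run:
```python
from h import *
im=arm.snapshot("top");cv2.imwrite("pics/top5.png",cv2.resize(im[175:285,225:335,::-1],(600,600),interpolation=cv2.INTER_CUBIC)[:590])
h=cv2.cvtColor(im,cv2.COLOR_RGB2HSV)
r=rect(cv2.inRange(h,(19,110,90),(32,255,255)),"top",53,(225,185,350,245));print(r)
y=np.array([-.026,.99966]);print("lead-lip",np.array(r[0])@y+50+16.7)
s=arm.snapshot("side");cv2.imwrite("pics/side5.png",cv2.resize(s[160:240,225:335,::-1],None,fx=7,fy=7,interpolation=cv2.INTER_CUBIC))
```

```text
((501.717041015625, -16.86164093017578), (59.90460968017578, 100.88229370117188), 0.21048696339130402)
lead-lip 36.79944896133423
```

View pics/top5.png

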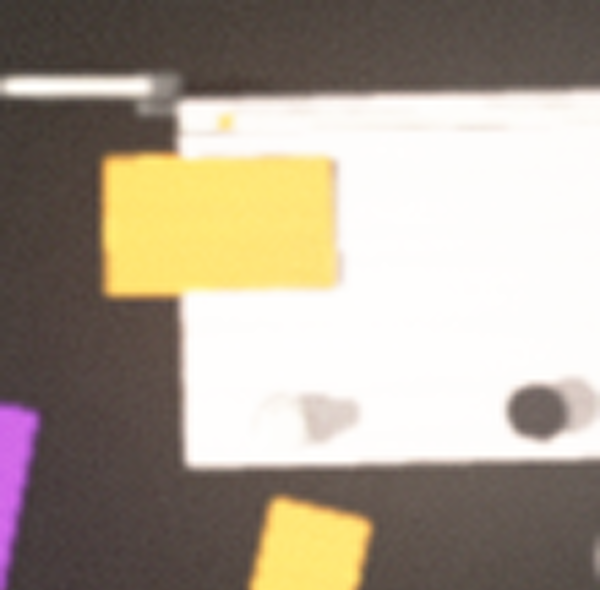

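View pics/side5.png

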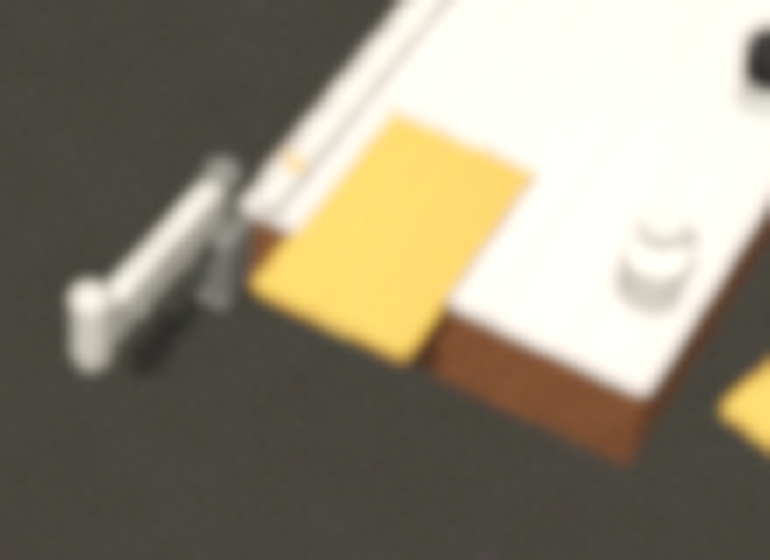

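Both views show the plate flat and square. In the top view it spans columns 102–337 with the lip at 180, so about 33 mm overhangs. The stop lies along the ledge line (0–160, 87), the weight and pot are in place and the hand is clear.

```bash
python3 -c "
from bench import arm
print(arm.hand_in())"
```

```text
the job is handed in; nothing more can be done
None
```

I handed the job in with the stop swung aside, the brass plate flat and square with about 33–37 mm past the open end, the weight and pot unmoved and the hand clear; no verdict came back.

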